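Stand the drying rack up at the drain basin

TASK

The small glassware drying rack has been knocked flat on its back on the bench. Push it over with the fingers so that it stands upright on its base again, then push it along the bench until its base is up against the near rim of the steel drain basin and the whole of its drip lip hangs over the basin. Only push it, never pick it up, and leave the wash bottle, the steel beaker and the flask where they are.

Things in the scene. Friction and masses are not known exactly. Their poses are not given: they have to be found in the camera images.
- rack: L-shaped drying rack, loose, about 0.6 kg, 150 mm wide: light grey base, white pegged board. Origin: middle of the heel edge, the L's outer corner, about which it tips. Lying on its back at the start: x runs level from the heel along the 150 mm board, y along the heel edge, z up the base. Standing: x points up, z is level, from the board's back (z = 0) towards the drip lip.
- base_face (a point): Middle of the inner face of the rack's base, at x = 30, y = 0, z = 90 mm in the rack's frame. While the rack lies, the base is an upright block 30 mm thick (x) and 100 mm high (z). Pushing here towards the rack's -x tips it over its heel, with the face swinging down; after about 40 degrees it falls the rest of the way onto its base.
- board_mid (a point): Middle of the board's back, at x = 90, y = 0, z = 0 in the rack's frame. The board is 8 mm thick and reaches to x = 150 mm; six pegs 10 mm in diameter stand out from its front to z = 42 mm, at x = 85 and 130 mm, y = -50, 0 and 50 mm. Standing, the rack is 150 mm tall and slides when its back is pushed low down.
- lip_a (a point): One end of the free edge of the rack's drip lip, at x = 27, y = -75, z = 118 mm in the rack's frame. The lip is 6 mm thick (x 24 to 30 mm) and carries the base's inner face on from z = 100 to 118 mm. Standing, its underside is 24 mm above the bench.
- lip_b (a point): The other end of that edge, at x = 27, y = +75, z = 118 mm in the rack's frame.
- basin: Shallow steel drain basin fixed on the bench, 340 mm long, 180 mm across, rim 18 mm high and 4 mm thick, a 200 mm high tap beyond its far rim. Origin: on the bench, middle of the outer face of the near long rim, which faces the rack; x along it, y into the basin. Home, the base's front (rack z = 100 mm) touches this face, and the lip passes over the rim to 18 mm past it.
- wash_bottle: White wash bottle with a black cap and thin spout, 64 mm in diameter, 145 mm high; origin under its centre. Bystander.
- beaker: Steel beaker standing in the basin, 68 mm in diameter, 75 mm high; origin under its centre. Bystander.
- flask: Conical glass flask standing in the basin, 72 mm in diameter at the foot, 95 mm high; origin under its centre. Bystander.
Not all that is in view belongs to the job. Of the things that look like the rack, the middle-sized one is meant.

How it is judged:
On the way:
1. the rack stands upright on its base, on the bench (angle between rack's own x axis and vertical below 0.1 rad and height (world z) of rack below 0.006 m and linear speed of rack below 0.1 m/s), for 0.2 s.
At the end, for the whole second after the job is handed in: The rack stands still and upright on the bench (within 0.06 rad), both ends of its drip lip at least 6 mm past the outer face of the basin's near rim and between the basin's end walls (so its base is within 12 mm of the rim all along) (angle between rack's own x axis and vertical below 0.06 rad and height (world z) of rack below 0.006 m and y of lip_a in the frame of basin between 0.006 and 0.03 m and y of lip_b in the frame of basin between 0.006 and 0.03 m and x of lip_a in the frame of basin between -0.166 and 0.166 m and x of lip_b in the frame of basin between -0.166 and 0.166 m and linear speed of rack below 0.01 m/s); the robot touches nothing.
It fails at once if the rack is picked up (its heel edge is more than 25 mm above the bench) (height (world z) of rack above 0.025 m).
It fails at once if a bystander is moved by more than 20 mm or tipped (distance of any of wash_bottle, beaker, flask from where it was at the start of the episode above 0.02 m or angle between any of wash_bottle, beaker, flask's own z axis and vertical above 0.3 rad).
It also fails if it takes over 45 s, if anything falls off the work surface, if the arm or the gripper's body presses on something with over 40 N, if the wrist force passes 120 N, or if a joint passes its speed limit or range.

ROBOT

A 6-joint arm with a two-finger parallel gripper is mounted at the origin on the work surface. World frame = base frame: x ahead of the robot, y to its left, z up, the work surface at z = 0. Lengths are in m, angles in rad, forces in N, time in s.
With the tool pointing down it reaches from about 0.3 to 1 m from the base axis. Payload 5.1 kg.
Tool frame: the origin (TCP) lies at the very end of the fingers, on their centre line; the grasp point (between the pads) lies 19 mm behind it; z points along the fingers, x is the direction in which the jaws open and shut, and the axes are right-handed (so a half turn about z gives the same grasp; the last joint's range is limited). The gripper opens to 95 mm and grips with 3 to 60 N. Pads are 20 mm wide; open, the fingers measure 119 mm over their backs; the gripper's body (75 mm by 180 mm) begins 59 mm behind the grasp point.
Start: joints at [1.081, 0.124, 1.65, -0, 1.367, -0.083], TCP at [0.257, 0.597, 0.215] pointing down, gripper open.
Joint ranges: [-2.61, 2.61], [-1.02, 2.33], [0.03, 2.71], [-1.35, 4.49], [0.32, 2.68], [-2.91, 2.91]. Speed limits (rad/s): [2.57, 2.57, 3.14, 3.14, 3.14, 3.14].

INTERFACE

Orientations are given as a unit quaternion [x, y, z, w].
In Python, from workcell import ctrl, optics, job_done gives the robot as it stands.
- The arm moves only by the tool move_arm, never from a script. Its argument "rows" is text: rows parted by semicolons, each of 7 numbers parted by spaces: the shift along the tool's x, y, z in m, then the turn, a rotation vector about the tool's x, y, z in degrees, then the finger opening in m, from 0 to 0.0951. A call has exactly 8 rows; each row is the pose to reach, as a shift and turn from the pose commanded when the call began, along the tool's axes at that moment; what a row does not reach only later rows make up. A row lasts 1/12 s, in which the tool goes at most 41.7 mm and 7.16 degrees, less where a joint would pass 70% of its speed; a pose out of reach is approached as far as the arm can. A call with a gripper value outside its range is refused whole. The fingers move at their own pace and stop on an object; "squeeze" is the grip in N (left out, the last holds). Time passes only in rows, so rows that repeat a pose let the fingers close, or fill a call up. It gives the time, the measured TCP pose, the force and the opening at its end, in the units of the state.
- ctrl.observe(): the state, without advancing time (a new reading comes with each control period).
- optics.capture(name): name is "scene" or "side" or "wrist"; returns (picture, depth): 384x512x3 uint8, blue, green, red; 384x512 float32, m along the optical axis (not along the pixel's ray), 0 where there is no reading.
- optics.camera_params(name): a dict with "fx", "fy", "cx", "cy" (pixels), "pose" (4x4, takes a point from camera to world coordinates); the wrist camera has in their place "mount" (4x4, takes a point from camera to tool coordinates, whose origin is the TCP and whose axes are the tool frame's). Camera axes: x right, y down, z forward; pixel columns grow to the right and rows downward; lengths in m; the calibration is good to about 2 mm. A picture is of the moment at which its call begins: read the wrist's pose just before it. camera_params takes no time and is no camera call.
- job_done(): hands the job in, once; it reports no verdict.
The state is a dict: "clock": time; "joints": joint angles; "joint_velocities": joint speeds; "effort": joint torques, N m; "position": TCP position; "orientation": TCP orientation; "wrist_force": force on the tool from outside, world axes, zero at the start; "torque": the same for the moment, N m; "opening": finger opening in m.
Only numpy, scipy, OpenCV 4.12 (cv2) and the standard library are available. Lean on these libraries where they do the work, as an engineer would, in place of code of your own. Each camera call takes 0.05 s, during which the arm holds its last target. There are 200 camera calls.

## Working session

There is one attempt and no reset: what is moved stays moved. The work goes in short steps, Python scripts to look and compute and a tool call to move; the robot and the scene stay as the last step left them, time stands still between calls to the robot, and variables do not carry over. Pictures are saved under pics/ and viewed, about 8 in all and at most 12, crops included, and the job is handed in when it is done.

Besides the shell and the picture viewer there is one more tool, called after "Call:" in YAML: its name, and indented under it one key for each argument. move_arm: Moves the arm, as the interface text tells. Its arguments: {"type":"object","properties":{"rows":{"type":"string"},"squeeze":{"type":"number"}},"required":["rows"]}

```bash
mkdir -p pics; cat > h.py <<'E'
import numpy as np, cv2
from workcell import ctrl, optics, job_done
from scipy.spatial.transform import Rotation as R
def cam(n,s=None):
    p=optics.camera_params(n)
    K=(p['fx'],p['fy'],p['cx'],p['cy'])
    if 'pose' in p: return K,np.array(p['pose'])
    T=np.eye(4);T[:3,:3]=R.from_quat(s['orientation']).as_matrix();T[:3,3]=s['position']
    return K,T@np.array(p['mount'])
def cloud(n):
    s=ctrl.observe(); im,d=optics.capture(n); (fx,fy,cx,cy),T=cam(n,s)
    v,u=np.mgrid[:384,:512]
    P=np.stack([(u-cx)/fx*d,(v-cy)/fy*d,d],-1)@T[:3,:3].T+T[:3,3]
    P[d==0]=np.nan
    return im,d,P
E
python3 - <<'E'
from h import *
o=[]
for n in('scene','side'):
    im,d,P=cloud(n); np.savez(n+'0.npz',im=im,P=P); o.append(im); print(n,cam(n)[1].round(3).tolist(),cam(n)[0])
cv2.imwrite('pics/a_scene.png',cv2.resize(o[0],(800,600))); cv2.imwrite('pics/a_side.png',cv2.resize(o[1],(800,600)))
print(ctrl.observe())
E
```

```text
scene [[-0.399, 0.651, -0.646, 1.206], [0.917, 0.278, -0.286, 0.271], [-0.007, -0.706, -0.708, 0.88], [0.0, 0.0, 0.0, 1.0]] (399.75735792832927, 399.75735792832927, 254.41470248719924, 187.8255652948742)
side [[0.858, -0.391, 0.332, 0.136], [-0.513, -0.649, 0.562, -0.595], [-0.004, -0.653, -0.758, 0.86], [0.0, 0.0, 0.0, 1.0]] (390.9440936600718, 390.9440936600718, 261.013596377717, 193.6194607691543)
{'clock': 0.1, 'joints': array([ 1.08142285e+00,  1.24428203e-01,  1.65152910e+00,  9.31049605e-06,
        1.36750178e+00, -8.25857469e-02]), 'joint_velocities': array([-1.97498786e-04, -2.18125512e-03, -6.16310971e-04, -9.15232439e-05,
        2.14177624e-03, -1.14229281e-04]), 'effort': array([ 2.19481076e-04, -4.18883765e+01, -3.61095536e+01,  7.76503491e-02,
        4.61904821e-02, -7.00187957e-05]), 'position': array([0.25692246, 0.59643824, 0.21352246]), 'orientation': array([ 8.35362721e-01,  5.49698330e-01, -8.21418367e-04,  4.42930207e-04]), 'wrist_force': array([ 0.34687432, -0.73303936, -0.10279542]), 'torque': array([-0.00901664, -0.02040622, -0.01315068]), 'opening': 0.09520509958788231}
```

View pics/a_scene.png

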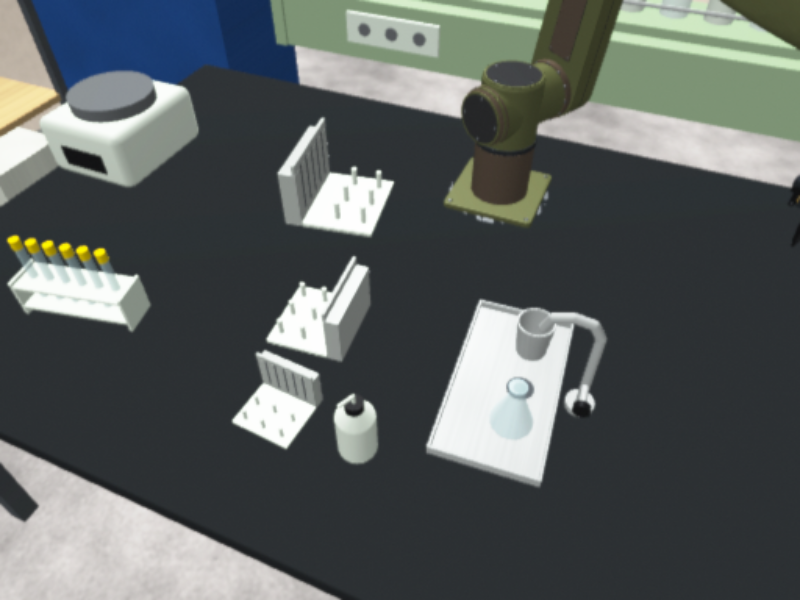

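View pics/a_side.png

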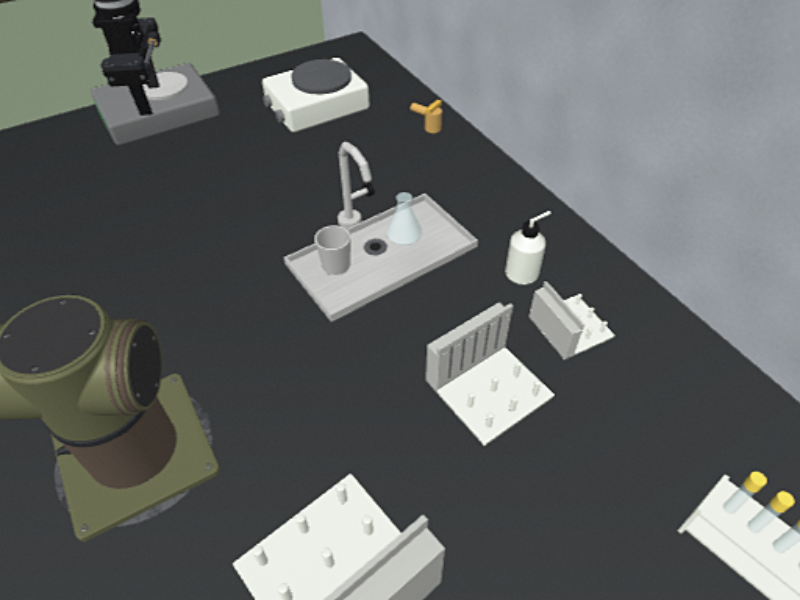

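The scene shows three L-racks: a large one at (340,180), a middle one at (320,310) and a small one at (280,400). The middle one's base faces the basin (500,390). The bottle is at (356,430), and the beaker and flask are in the basin. Next I measure.

```bash
python3 - <<'E'
from h import *
for n,rois in(('scene',{'mid':(265,255,372,360),'small':(230,350,322,446),'big':(278,118,396,236),'basin':(425,298,580,488),'bottle':(333,393,380,464)}),('side',{'mid':(424,303,556,446),'basin':(283,194,480,316),'bottle':(505,205,550,285)})):
    z=np.load(n+'0.npz');im,P=z['im'],z['P'];s=.64
    br=im.max(-1)>90
    for k,(a,b,c,e) in rois.items():
        sl=(slice(int(b*s),int(e*s)),slice(int(a*s),int(c*s)))
        p=P[sl][br[sl]]; p=p[np.isfinite(p[:,0])]
        print(n,k,len(p),'z',np.percentile(p[:,2],[1,50,99]).round(3))
        if k=='basin': q=p[(p[:,2]>-.003)&(p[:,2]<.025)]
        elif k=='bottle': q=p[p[:,2]>.02]
        else: q=p[(p[:,2]>0.0)&(p[:,2]<.14)]
        r=cv2.minAreaRect((q[:,:2]*1000).astype(np.float32))
        print('  all rect mm',np.round(cv2.boxPoints(r)).tolist(),np.round(r[1]))
        if k in('mid','small','big'):
            for lo,hi in((.07,.14),(.003,.014)):
                q=p[(p[:,2]>lo)&(p[:,2]<hi)]
                if len(q)>5:
                    r=cv2.minAreaRect((q[:,:2]*1000).astype(np.float32))
                    print('  ',lo,np.round(cv2.boxPoints(r)).tolist(),np.round(r[1]))
E
```

```text
scene mid 2577 z [0.001 0.025 0.121]
  all rect mm [[335.0, -131.0], [350.0, -290.0], [711.0, -257.0], [697.0, -98.0]] [363. 160.]
   0.07 [[448.0, -148.0], [698.0, -211.0], [716.0, -136.0], [467.0, -73.0]] [ 77. 257.]
   0.003 [[335.0, -132.0], [350.0, -290.0], [643.0, -263.0], [628.0, -105.0]] [294. 159.]
scene small 2195 z [0.    0.009 0.087]
  all rect mm [[590.0, -131.0], [630.0, -266.0], [821.0, -209.0], [780.0, -73.0]] [199. 141.]
   0.07 [[679.0, -209.0], [703.0, -211.0], [710.0, -101.0], [686.0, -99.0]] [110.  24.]
   0.003 [[591.0, -131.0], [631.0, -266.0], [821.0, -209.0], [781.0, -74.0]] [198. 140.]
scene big 2986 z [0.001 0.017 0.16 ]
  all rect mm [[-187.0, -285.0], [-137.0, -575.0], [322.0, -497.0], [272.0, -206.0]] [465. 295.]
   0.07 [[98.0, -396.0], [105.0, -439.0], [306.0, -405.0], [299.0, -362.0]] [204.  43.]
   0.003 [[-187.0, -285.0], [-137.0, -574.0], [321.0, -496.0], [272.0, -207.0]] [465. 293.]
scene basin 7773 z [0.    0.006 0.2  ]
  all rect mm [[314.0, 280.0], [331.0, 64.0], [715.0, 93.0], [699.0, 309.0]] [385. 217.]
scene bottle 930 z [0.001 0.078 0.146]
  all rect mm [[710.0, 3.0], [754.0, -42.0], [791.0, -6.0], [747.0, 39.0]] [52. 63.]
side mid 4407 z [-0.003  0.009  0.117]
  all rect mm [[444.0, -63.0], [463.0, -270.0], [711.0, -246.0], [692.0, -40.0]] [249. 207.]
   0.07 [[452.0, -150.0], [696.0, -153.0], [696.0, -108.0], [452.0, -105.0]] [ 44. 244.]
   0.003 [[450.0, -120.0], [462.0, -269.0], [700.0, -249.0], [687.0, -100.0]] [238. 150.]
side basin 5366 z [-0.002  0.003  0.089]
  all rect mm [[347.0, 370.0], [369.0, 73.0], [726.0, 99.0], [704.0, 396.0]] [358. 297.]
side bottle 739 z [-0.002  0.063  0.142]
  all rect mm [[658.0, -69.0], [708.0, -106.0], [780.0, -8.0], [729.0, 29.0]] [121.  63.]
```

```bash
cat >> h.py <<'E'
def clean(P,im,thr=90):
    "points on bright pixels with no depth jump round them"
    z=P[...,2]; g=np.zeros(z.shape)
    for ax in(0,1):
        for s in(1,-1):
            g=np.fmax(g,np.linalg.norm(P-np.roll(P,s,ax),axis=-1))
    return np.isfinite(z)&(g<.012)&(im.max(-1)>thr)
def top(Ps,name,x0=.25,x1=.9,y0=-.35,y1=.35,sc=1000):
    H=np.zeros((int((x1-x0)*sc),int((y1-y0)*sc)),np.uint8)
    for p in Ps:
        i=((x1-p[:,0])*sc).astype(int);j=((y1-p[:,1])*sc).astype(int)
        k=(i>=0)&(i<H.shape[0])&(j>=0)&(j<H.shape[1])
        np.maximum.at(H,(i[k],j[k]),np.clip(60+p[k,2]*1200,40,255).astype(np.uint8))
    cv2.imwrite(name,cv2.applyColorMap(H,cv2.COLORMAP_TURBO)*(H>0)[...,None])
E
python3 - <<'E'
from h import *
L=[]
for n in('scene','side'):
    z=np.load(n+'0.npz');im,P=z['im'],z['P']
    L.append(P[clean(P,im)])
top(L,'pics/top0.png',x1=.84)
for n,p in zip(('scene','side'),L):
    # middle rack region
    q=p[(abs(p[:,0]-.58)<.13)&(p[:,1]>-.30)&(p[:,1]<-.04)]
    for lo,hi in((.105,.125),(.07,.105),(.004,.012)):
        r=q[(q[:,2]>lo)&(q[:,2]<hi)]
        if len(r)>5:
            b=cv2.minAreaRect((r[:,:2]*1000).astype(np.float32)); print(n,lo,len(r),np.round(cv2.boxPoints(b)).tolist(),np.round(b[1]))
    q=p[(p[:,0]>.3)&(p[:,0]<.75)&(p[:,1]>.05)&(p[:,1]<.3)&(p[:,2]<.024)&(p[:,2]>-.004)]
    b=cv2.minAreaRect((q[:,:2]*1000).astype(np.float32)); print(n,'basin',np.round(cv2.boxPoints(b)).tolist(),np.round(b[1]))
E
```

```text
scene 0.105 135 [[458.0, -122.0], [460.0, -148.0], [606.0, -141.0], [605.0, -115.0]] [146.  26.]
scene 0.07 716 [[456.0, -195.0], [705.0, -207.0], [710.0, -101.0], [461.0, -89.0]] [106. 249.]
scene 0.004 823 [[456.0, -121.0], [470.0, -276.0], [722.0, -254.0], [709.0, -98.0]] [253. 156.]
scene basin [[358.0, 283.0], [372.0, 77.0], [714.0, 99.0], [701.0, 305.0]] [343. 206.]
side 0.105 198 [[454.0, -144.0], [455.0, -151.0], [603.0, -137.0], [602.0, -130.0]] [149.   7.]
side 0.07 767 [[447.0, -188.0], [699.0, -208.0], [707.0, -104.0], [456.0, -84.0]] [104. 252.]
side 0.004 2088 [[451.0, -121.0], [465.0, -269.0], [713.0, -247.0], [700.0, -99.0]] [250. 149.]
side basin [[354.0, 288.0], [369.0, 73.0], [711.0, 98.0], [696.0, 313.0]] [343. 215.]
```

View pics/top0.png

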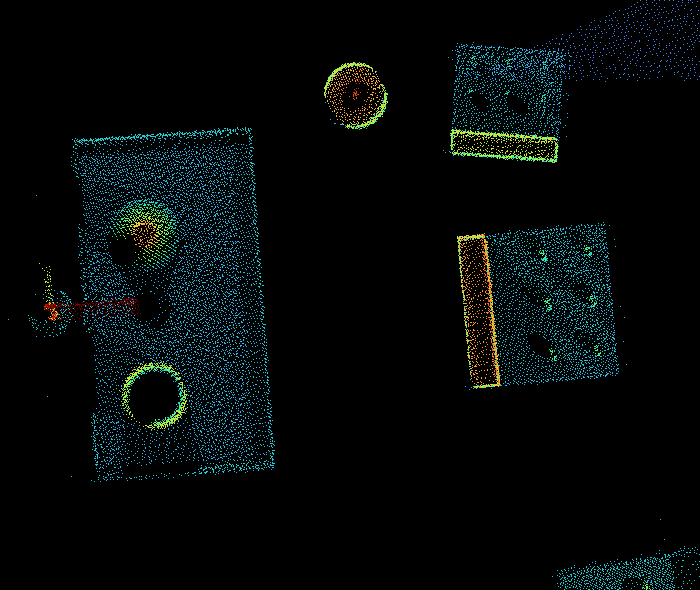

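The top map shows the middle rack's base between the heel line (458,237)–(471,387) and the inner face (486,236)–(499,386). Its 150 mm width matches the given size. The near rim runs (250,128)–(273,467), 340 mm as given, and the push to it is about 100 mm. The bottle at (355,95) is clear of the path.

```bash
cat >> h.py <<'E'
YAW=np.radians(5.0); nn=np.array([-np.sin(YAW),np.cos(YAW),0])
HEEL=np.array([.528,-.1145,0])
def pose(f,h,lat=0,tilt=0,yaw=YAW):
    "TCP f ahead of the heel, lat along the edge, h up; tilt leans the tool body back (deg)"
    n=np.array([-np.sin(yaw),np.cos(yaw),0])
    x=np.array([np.cos(yaw),np.sin(yaw),0]); z=np.array([0,0,-1.]); t=np.radians(tilt)
    z=np.cos(t)*z+np.sin(t)*n
    return HEEL+f*n+lat*x+np.array([0,0,h]),np.stack([x,np.cross(z,x),z],1)
def rel(p,Rt):
    s=ctrl.observe(); R0=R.from_quat(s['orientation']).as_matrix()
    print('shift',(R0.T@(p-s['position'])).round(4),'turn',np.degrees(R.from_matrix(R0.T@Rt).as_rotvec()).round(2), 'at',s['position'].round(4),'F',s['wrist_force'].round(1),'t',s['clock'])
E
python3 -c "
from h import *
rel(*pose(-.054,.27))"
```

```text
shift [-0.5933  0.5558 -0.0555] turn [5.000e-02 1.000e-01 6.169e+01] at [0.2569 0.5964 0.2135] F [ 0.3 -0.7 -0.1] t 0.1
```

Call:
move_arm:
  rows: "-0.020 0.018 -0.025 0 0 3 0.04; -0.045 0.042 -0.045 0 0 6 0.04; -0.072 0.067 -0.058 0 0 9 0.04; -0.099 0.092 -0.058 0 0 12 0.04; -0.126 0.117 -0.058 0 0 16 0.04; -0.153 0.142 -0.058 0 0 20 0.04; -0.180 0.167 -0.058 0 0 24 0.04; -0.207 0.192 -0.058 0 0 28 0.04"
  squeeze: 20

```text
clock: 0.77
position: [0.3516, 0.3291, 0.2722]
orientation: [0.944, 0.33, -0.0, 0.0]
wrist_force: [0.7, -0.2, -0.0]
opening: 0.0472
```

```bash
python3 -c "
from h import *
rel(*pose(-.054,.27))"
```

```text
shift [-0.1681  0.5019  0.0023] turn [1.000e-02 3.000e-02 3.353e+01] at [0.3516 0.3291 0.2722] F [ 0.7 -0.2 -0. ] t 0.7667
```

Call:
move_arm:
  rows: "-0.010 0.036 0 0 0 4 0.04; -0.021 0.073 0 0 0 8 0.04; -0.033 0.110 0 0 0 12 0.04; -0.045 0.147 0 0 0 17 0.04; -0.058 0.184 0 0 0 22 0.04; -0.071 0.221 0 0 0 26 0.04; -0.084 0.258 0 0 0 30 0.04; -0.097 0.295 0 0 0 33.5 0.04"

```text
clock: 1.43
position: [0.4603, 0.038, 0.2724]
orientation: [0.999, 0.044, -0.0, -0.0]
wrist_force: [0.3, 0.8, -0.2]
opening: 0.0399
```

```bash
python3 -c "
from h import *
rel(*pose(-.054,.27))"
```

```text
shift [0.0542 0.2118 0.0023] turn [-0.01  0.   -0.01] at [0.4603 0.038  0.2724] F [ 0.3  0.8 -0.2] t 1.4333
```

Call:
move_arm:
  rows: "0.008 0.036 0 0 0 0 0.04; 0.017 0.073 0 0 0 0 0.04; 0.026 0.110 0 0 0 0 0.04; 0.036 0.147 0 0 0 0 0.04; 0.045 0.180 0 0 0 0 0.04; 0.051 0.204 0.001 0 0 0 0.04; 0.054 0.212 0.002 0 0 0 0.04; 0.054 0.212 0.002 0 0 0 0.04"

```text
clock: 2.1
position: [0.5332, -0.1676, 0.2694]
orientation: [0.999, 0.044, -0.001, -0.0]
wrist_force: [-0.5, 0.6, -0.8]
opening: 0.0398
```

```bash
python3 - <<'E'
from h import *
rel(*pose(-.054,.095))
im,d,P=cloud('wrist'); cv2.imwrite('pics/w1.png',im)
p=P[clean(P,im)]
for lo,hi in((.105,.125),(.004,.012)):
    r=p[(p[:,2]>lo)&(p[:,2]<hi)&(np.hypot(p[:,0]-.53,p[:,1]+.17)<.16)]
    if len(r)>5:
        b=cv2.minAreaRect((r[:,:2]*1000).astype(np.float32)); print(lo,len(r),np.round(cv2.boxPoints(b)).tolist(),np.round(b[1]))
E
```

```text
shift [-0.0002  0.0008  0.1744] turn [-0.06  0.11  0.05] at [ 0.5332 -0.1676  0.2694] F [-0.5  0.6 -0.8] t 2.1
0.105 741 [[458.0, -145.0], [458.0, -151.0], [605.0, -137.0], [605.0, -131.0]] [148.   6.]
0.004 5112 [[453.0, -172.0], [470.0, -279.0], [703.0, -243.0], [686.0, -136.0]] [236. 108.]
```

View pics/w1.png

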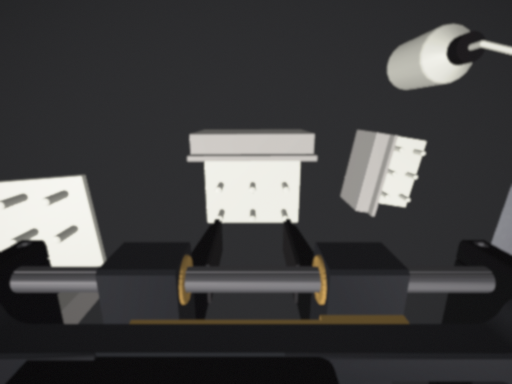

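Wrist view: the rack at (253,175) is square to the fingers. The lip at (253,157) measures 148 x 6 mm, centred 27 mm behind my heel estimate, which agrees with the given sizes. Now I descend between the base and the pegs.

Call:
move_arm:
  rows: "0 0 0.03 0 0 0 0.04; 0 0 0.06 0 0 0 0.04; 0 0 0.09 0 0 0 0.04; 0 0 0.12 0 0 0 0.04; 0 0 0.145 0 0 0 0.04; 0 0 0.163 0 0 0 0.04; 0 0 0.174 0 0 0 0.04; 0 0 0.174 0 0 0 0.04"

```text
clock: 2.82
position: [0.5312, -0.1641, 0.0938]
orientation: [0.999, 0.046, -0.002, -0.001]
wrist_force: [0.1, -0.6, 0.4]
opening: 0.04
```

Call:
move_arm:
  rows: "0 -0.005 0 0 0 0 0.04; 0 -0.010 0 0 0 0 0.04; 0 -0.015 0 0 0 0 0.04; 0 -0.020 0 0 0 0 0.04; 0 -0.026 0 0 0 0 0.04; 0 -0.032 0 0 0 0 0.04; 0 -0.038 0 0 0 0 0.04; 0 -0.044 0 0 0 0 0.04"

```text
clock: 3.48
position: [0.5294, -0.1217, 0.0969]
orientation: [0.999, 0.045, 0.0, -0.0]
wrist_force: [0.3, -1.3, 1.6]
opening: 0.04
```

```bash
python3 - <<'E'
from h import *
rel(*pose(-.010,.095))
im,d,P=cloud('side'); cv2.imwrite('pics/s2.png',cv2.resize(im[150:330,200:420],None,fx=3,fy=3))
E
```

```text
shift [-0.0008  0.0027  0.0019] turn [-0.01 -0.03  0.19] at [ 0.5294 -0.1217  0.0969] F [ 0.3 -1.3  1.6] t 3.4833
```

View pics/s2.png

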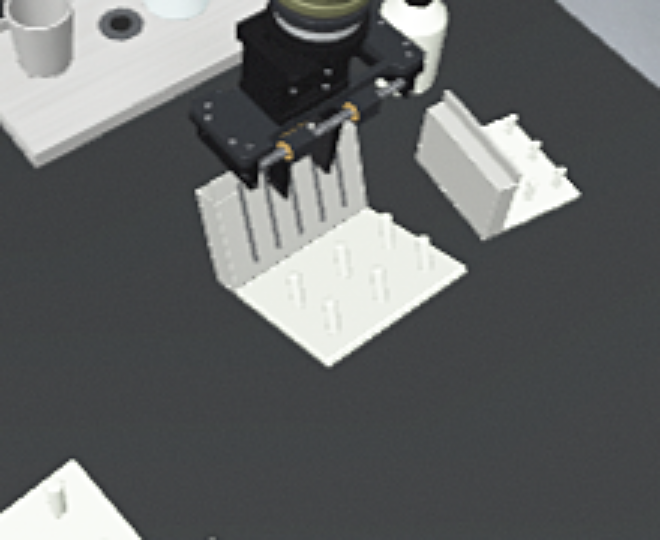

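The side view shows the rack tilting forward about its heel without sliding, with the fingers at (280,185) and (325,165) on the face. I keep pushing.

Call:
move_arm:
  rows: "0 -0.006 0 0 0 0 0.04; 0 -0.012 0 0 0 0 0.04; 0 -0.018 0 0 0 0 0.04; 0 -0.023 0 0 0 0 0.04; 0 -0.028 0 0 0 0 0.04; 0 -0.033 0 0 0 0 0.04; 0 -0.037 0 0 0 0 0.04; 0 -0.041 0 0 0 0 0.04"

```text
clock: 4.2
position: [0.5255, -0.0811, 0.0966]
orientation: [0.999, 0.045, -0.0, -0.0]
wrist_force: [-0.5, 0.0, -0.1]
opening: 0.04
```

```bash
cat > look.py <<'E'
import sys
from h import *
im,d,P=cloud('side'); 
if len(sys.argv)>1: cv2.imwrite(sys.argv[1],cv2.resize(im[130:330,200:420],None,fx=3,fy=3))
L=[(P,im)]
im,d,P2=cloud('scene'); L.append((P2,im))
for P,im in L:
    p=P[clean(P,im)]; q=p[(abs(p[:,0]-.53)<.13)&(p[:,1]>-.30)&(p[:,1]<.06)]
    print(len(q),'zmax',np.percentile(q[:,2],99.5).round(3),end=' ')
    for lo,hi in((.143,.16),(.04,.142),(.024,.036)):
        r=q[(q[:,2]>lo)&(q[:,2]<hi)]
        if len(r)>8:
            b=cv2.minAreaRect((r[:,:2]*1000).astype(np.float32)); print(lo,len(r),np.round(cv2.boxPoints(b)).tolist(),np.round(b[1]),end=' ')
    print()
E
python3 look.py pics/s3.png; python3 -c "
from h import *
rel(*pose(.045,.095))"
```

```text
6609 zmax 0.491 0.04 2100 [[445.0, -54.0], [455.0, -221.0], [605.0, -212.0], [595.0, -45.0]] [150. 167.] 0.024 249 [[446.0, -142.0], [595.0, -157.0], [600.0, -109.0], [451.0, -94.0]] [ 48. 150.] 
4385 zmax 0.498 0.04 1884 [[449.0, -43.0], [463.0, -207.0], [612.0, -194.0], [598.0, -30.0]] [149. 165.] 0.024 151 [[485.0, -131.0], [506.0, -173.0], [621.0, -117.0], [601.0, -74.0]] [129.  47.] 
shift [-0.0004 -0.0115  0.0016] turn [-0.01  0.01  0.23] at [ 0.5255 -0.081   0.0966] F [-0.5  0.7  0.6] t 4.3
```

View pics/s3.png

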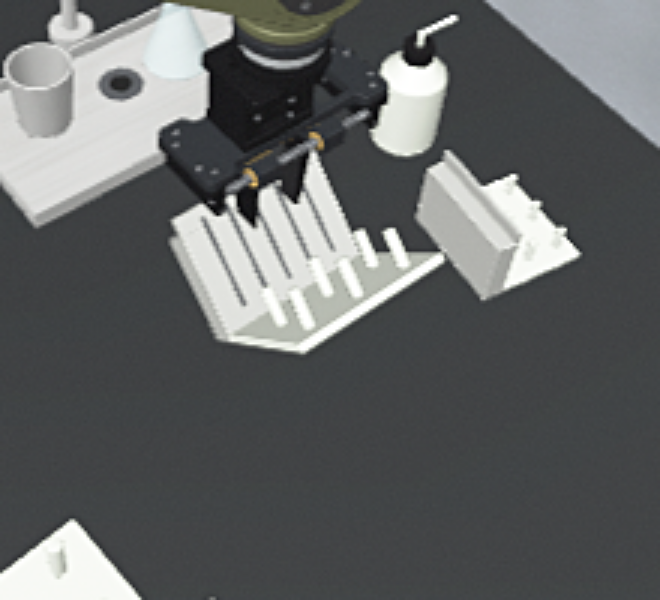

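Tilted about 37°, near balance. A little more slow push.

Call:
move_arm:
  rows: "0 -0.004 0 0 0 0 0.04; 0 -0.008 0 0 0 0 0.04; 0 -0.012 0 0 0 0 0.04; 0 -0.016 0 0 0 0 0.04; 0 -0.020 0 0 0 0 0.04; 0 -0.022 0 0 0 0 0.04; 0 -0.022 0 0 0 0 0.04; 0 -0.022 0 0 0 0 0.04"

```text
clock: 4.97
position: [0.5236, -0.0596, 0.0967]
orientation: [0.999, 0.045, 0.0, 0.0]
wrist_force: [0.5, 0.9, -1.0]
opening: 0.0401
```

```bash
python3 look.py pics/s4.png; python3 -c "
from h import *
rel(*pose(.045,.095))"
```

```text
6221 zmax 0.489 0.143 160 [[452.0, -111.0], [453.0, -119.0], [600.0, -105.0], [599.0, -97.0]] [148.   8.] 0.04 1138 [[447.0, -78.0], [451.0, -119.0], [599.0, -106.0], [595.0, -64.0]] [148.  42.] 0.024 631 [[441.0, -2.0], [452.0, -120.0], [595.0, -106.0], [584.0, 11.0]] [144. 118.] 
3949 zmax 0.497 0.143 16 [[587.0, -99.0], [587.0, -103.0], [603.0, -102.0], [602.0, -98.0]] [16.  4.] 0.04 221 [[476.0, -72.0], [477.0, -107.0], [603.0, -103.0], [602.0, -67.0]] [127.  36.] 0.024 1390 [[443.0, -3.0], [454.0, -116.0], [605.0, -102.0], [594.0, 10.0]] [152. 113.] 
shift [-0.0005  0.0099  0.0017] turn [ 0.01 -0.    0.19] at [ 0.5237 -0.0598  0.0967] F [-0.2 -0.3  0.6] t 5.0667
```

View pics/s4.png

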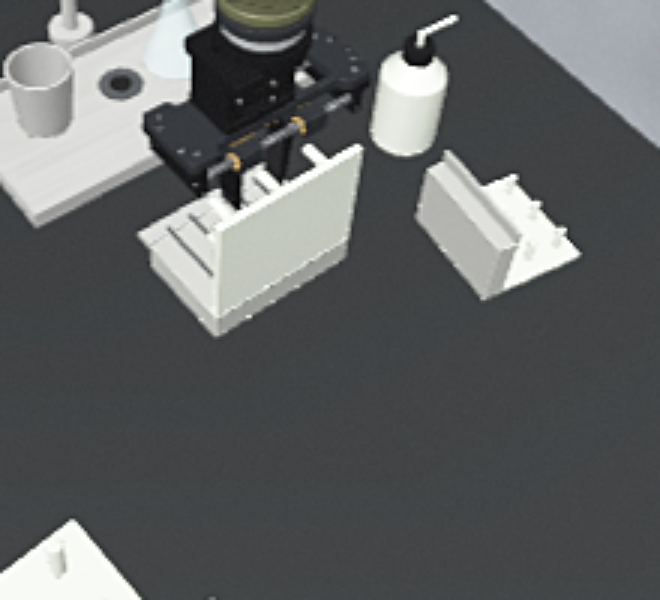

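The rack stands upright on its base, back line (220,300)–(360,150), with the fingers over the base. I raise the fingers, then go behind it with a tilted tool.

Call:
move_arm:
  rows: "0 0 -0.02 0 0 0 0.04; 0 0 -0.05 0 0 0 0.04; 0 0 -0.08 0 0 0 0.04; 0 0 -0.11 0 0 0 0.04; 0 0 -0.14 0 0 0 0.04; 0 0 -0.17 0 0 0 0.04; 0 0.02 -0.18 0 0 0 0.06; 0 0.05 -0.18 0 0 0 0.09"

```text
clock: 5.73
position: [0.5301, -0.1092, 0.282]
orientation: [0.999, 0.047, 0.004, 0.001]
wrist_force: [0.5, 0.7, 0.5]
opening: 0.0482
```

```bash
python3 -c "
from h import *
y=np.radians(5.2)
rel(*pose(-.11,.22,tilt=35,yaw=y))
import h; print(ctrl.observe()['joints'].round(2))"
```

```text
shift [-0.0034  0.1149  0.0622] turn [35.15 -0.4   0.31] at [ 0.5301 -0.1092  0.282 ] F [0.5 0.7 0.5] t 5.7333
[-0.3  -0.16  1.82  0.    1.47 -0.4 ]
```

Call:
move_arm:
  rows: "0 0.03 0 5 0 0 0.09; 0 0.06 0 10 0 0 0.09; 0 0.09 0 15 0 0 0.09; 0 0.115 0.01 20 0 0 0.09; -0.002 0.115 0.02 25 0 0 0.09; -0.003 0.115 0.035 30 0 0 0.09; -0.003 0.115 0.05 35 0 0 0.09; -0.003 0.115 0.062 35 0 0 0.09"

```text
clock: 6.4
position: [0.5344, -0.2263, 0.2106]
orientation: [0.952, 0.041, -0.015, -0.302]
wrist_force: [0.9, 0.1, -0.9]
opening: 0.0896
```

```bash
python3 -c "
from h import *
y=np.radians(5.2)
rel(*pose(-.06,.028,tilt=35,yaw=y)); print(ctrl.observe()['joints'].round(2))"
```

```text
shift [0.0044 0.0629 0.1791] turn [-0.25  0.07 -0.32] at [ 0.5344 -0.2263  0.2106] F [ 0.9  0.1 -0.9] t 6.4
[-0.7   0.22  1.64  0.42  1.73 -0.81]
```

Call:
move_arm:
  rows: "0.001 0.009 0.025 0 0 0 0.09; 0.002 0.018 0.050 0 0 0 0.09; 0.003 0.027 0.076 0 0 0 0.09; 0.004 0.036 0.102 0 0 0 0.09; 0.004 0.045 0.128 0 0 0 0.09; 0.004 0.054 0.154 0 0 0 0.09; 0.004 0.060 0.170 0 0 0 0.09; 0.004 0.062 0.178 0 0 0 0.09"

```text
clock: 7.07
position: [0.5333, -0.1709, 0.0307]
orientation: [0.953, 0.043, -0.016, -0.301]
wrist_force: [0.4, -0.6, -0.1]
opening: 0.0902
```

```bash
python3 look.py pics/s5.png; python3 -c "
from h import *
y=np.radians(5.2)
rel(*pose(-.06,.028,tilt=35,yaw=y)); rel(*pose(-.01,.028,tilt=35,yaw=y))"
```

```text
4262 zmax 0.475 0.143 21 [[445.0, -112.0], [457.0, -225.0], [623.0, -207.0], [612.0, -94.0]] [167. 114.] 0.04 507 [[409.0, -126.0], [455.0, -269.0], [620.0, -216.0], [575.0, -73.0]] [174. 150.] 0.024 545 [[440.0, -1.0], [451.0, -119.0], [566.0, -108.0], [555.0, 9.0]] [116. 118.] 
3385 zmax 0.483 0.143 122 [[457.0, -109.0], [457.0, -116.0], [602.0, -104.0], [602.0, -97.0]] [146.   7.] 0.04 428 [[457.0, -78.0], [470.0, -223.0], [612.0, -211.0], [600.0, -66.0]] [143. 146.] 0.024 1467 [[445.0, -4.0], [455.0, -116.0], [603.0, -102.0], [592.0, 11.0]] [148. 113.] 
shift [-0.0009  0.0046  0.0019] turn [-0.04  0.14 -0.01] at [ 0.5341 -0.1716  0.0322] F [-0.1  0.5  0.3] t 7.1667
shift [-0.0008 -0.0364  0.0306] turn [-0.04  0.14 -0.01] at [ 0.5341 -0.1716  0.0322] F [-0.1  0.5  0.3] t 7.1667
```

View pics/s5.png

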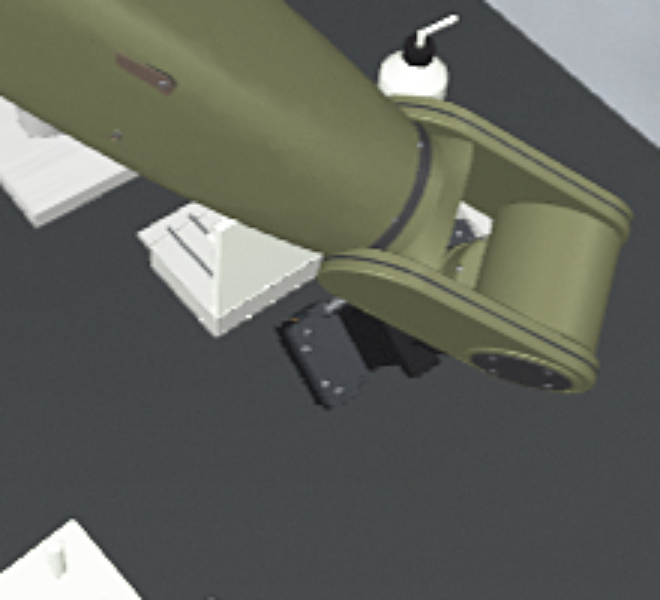

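The rack's back corner is at (217,335). The hand is low behind it at (340,360), not touching. Now I push gently along the bench.

Call:
move_arm:
  rows: "-0.001 -0.005 0.006 0 0 0 0.09; -0.001 -0.011 0.010 0 0 0 0.09; -0.001 -0.017 0.015 0 0 0 0.09; -0.001 -0.023 0.019 0 0 0 0.09; -0.001 -0.029 0.023 0 0 0 0.09; -0.001 -0.035 0.028 0 0 0 0.09; -0.001 -0.041 0.032 0 0 0 0.09; -0.001 -0.047 0.036 0 0 0 0.09"

```text
clock: 7.83
position: [0.5289, -0.1143, 0.0308]
orientation: [0.953, 0.043, -0.013, -0.299]
wrist_force: [0.9, -4.1, -0.5]
opening: 0.0898
```

```bash
python3 look.py; python3 -c "
from h import *
y=np.radians(5.2)
rel(*pose(.05,.028,tilt=35,yaw=y))"
```

```text
5295 zmax 0.464 0.143 55 [[443.0, -107.0], [450.0, -171.0], [606.0, -153.0], [599.0, -90.0]] [156.  64.] 0.04 380 [[407.0, -184.0], [462.0, -215.0], [527.0, -103.0], [472.0, -71.0]] [130.  63.] 0.024 504 [[441.0, 5.0], [450.0, -112.0], [549.0, -105.0], [540.0, 12.0]] [ 99. 118.] 
3362 zmax 0.475 0.143 113 [[459.0, -103.0], [459.0, -109.0], [603.0, -96.0], [602.0, -90.0]] [144.   6.] 0.04 427 [[458.0, -72.0], [467.0, -166.0], [609.0, -152.0], [600.0, -58.0]] [143.  94.] 0.024 1475 [[443.0, 6.0], [451.0, -105.0], [603.0, -94.0], [595.0, 17.0]] [152. 111.] 
shift [-0.0006 -0.0382  0.0303] turn [ 0.   -0.    0.03] at [ 0.5285 -0.1132  0.0309] F [ 1.  -0.5 -0.5] t 7.9333
```

Call:
move_arm:
  rows: "0 -0.006 0.005 0 0 0 0.09; 0 -0.012 0.0095 0 0 0 0.09; 0 -0.018 0.014 0 0 0 0.09; 0 -0.024 0.018 0 0 0 0.09; 0 -0.030 0.0225 0 0 0 0.09; 0 -0.036 0.027 0 0 0 0.09; 0 -0.042 0.031 0 0 0 0.09; 0 -0.048 0.035 0 0 0 0.09"

```text
clock: 8.6
position: [0.5246, -0.0562, 0.0306]
orientation: [0.953, 0.043, -0.012, -0.299]
wrist_force: [0.2, -6.1, 2.6]
opening: 0.0898
```

```bash
python3 look.py; python3 -c "
from h import *
y=np.radians(5.2)
rel(*pose(.08,.028,tilt=35,yaw=y))"
```

```text
4957 zmax 0.452 0.143 38 [[420.0, -95.0], [445.0, -110.0], [485.0, -46.0], [460.0, -30.0]] [75. 29.] 0.04 306 [[404.0, -125.0], [456.0, -154.0], [519.0, -42.0], [467.0, -13.0]] [129.  60.] 0.024 395 [[438.0, 59.0], [446.0, -54.0], [544.0, -47.0], [536.0, 67.0]] [ 98. 114.] 
3151 zmax 0.462 0.143 111 [[453.0, -46.0], [453.0, -51.0], [598.0, -37.0], [598.0, -32.0]] [146.   6.] 0.04 293 [[457.0, -13.0], [470.0, -141.0], [618.0, -127.0], [605.0, 1.0]] [148. 128.] 0.024 1382 [[440.0, 59.0], [446.0, -46.0], [598.0, -38.0], [592.0, 67.0]] [152. 105.] 
shift [-0.0014 -0.0153  0.0135] turn [ 0.04 -0.1   0.03] at [ 0.5239 -0.0549  0.0303] F [ 1.3 -1.3  1.4] t 8.7
```

Call:
move_arm:
  rows: "0 -0.003 0.003 0 0 0 0.09; 0 -0.006 0.005 0 0 0 0.09; 0 -0.009 0.0075 0 0 0 0.09; 0 -0.012 0.0095 0 0 0 0.09; 0 -0.015 0.0115 0 0 0 0.09; 0 -0.018 0.0135 0 0 0 0.09; 0 -0.0205 0.0155 0 0 0 0.09; 0 -0.023 0.017 0 0 0 0.09"

```text
clock: 9.37
position: [0.5219, -0.0279, 0.0298]
orientation: [0.953, 0.043, -0.012, -0.299]
wrist_force: [1.1, -5.7, 4.1]
opening: 0.0897
```

```bash
cat look.py|sed 's/200:420/150:370/;s/130:330/90:290/' > look2.py; python3 look2.py pics/s6.png; python3 - <<'E'
from h import *
rel(*pose(.09,.028,tilt=35,yaw=np.radians(5.2)))
im,d,P=cloud('scene'); cv2.imwrite('pics/c6.png',cv2.resize(im[160:320,190:390],None,fx=4,fy=3.75))
E
```

```text
4336 zmax 0.446 0.143 31 [[446.0, -20.0], [447.0, -27.0], [475.0, -23.0], [474.0, -16.0]] [28.  7.] 0.04 290 [[402.0, -96.0], [451.0, -124.0], [515.0, -12.0], [466.0, 16.0]] [129.  57.] 0.024 204 [[438.0, -26.0], [477.0, -27.0], [478.0, 60.0], [439.0, 60.0]] [86. 39.] 
2642 zmax 0.457 0.143 92 [[450.0, -19.0], [450.0, -25.0], [594.0, -11.0], [593.0, -5.0]] [144.   6.] 0.04 240 [[465.0, 15.0], [473.0, -78.0], [601.0, -66.0], [593.0, 26.0]] [128.  93.] 0.024 972 [[442.0, 59.0], [446.0, -17.0], [596.0, -9.0], [591.0, 67.0]] [150.  77.] 
shift [-0.0017 -0.0012  0.0029] turn [ 0.09 -0.13  0.03] at [ 0.5218 -0.0274  0.0297] F [ 1.5 -3.8  3.9] t 9.4667
```

View pics/c6.png

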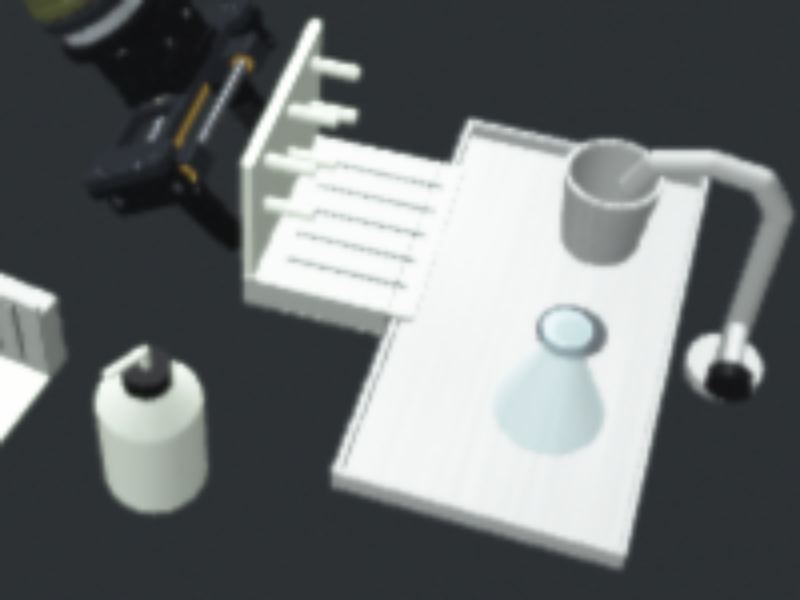

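Scene crop: the base front (390,325) is close to the near rim, the lip reaches over it (415,318), and the bystanders are untouched. The gap looks like about 5 mm with about 1.5° of yaw, so I push on slowly into contact.

Call:
move_arm:
  rows: "0 -0.001 0.0007 0 0 0 0.09; 0 -0.002 0.0014 0 0 0 0.09; 0 -0.003 0.002 0 0 0 0.09; 0 -0.0035 0.0025 0 0 0 0.09; 0 -0.004 0.003 0 0 0 0.09; 0 -0.0045 0.0033 0 0 0 0.09; 0 -0.005 0.0036 0 0 0 0.09; 0 -0.005 0.0036 0 0 0 0.09"

```text
clock: 10.18
position: [0.5215, -0.0238, 0.0298]
orientation: [0.954, 0.043, -0.012, -0.297]
wrist_force: [-1.2, -13.5, 6.6]
opening: 0.0904
```

```bash
python3 look2.py pics/s7.png; python3 - <<'E'
from h import *
rel(*pose(.09,.028,tilt=35,yaw=np.radians(5.2)))
E
```

```text
4228 zmax 0.446 0.143 29 [[425.0, -69.0], [448.0, -78.0], [474.0, -15.0], [451.0, -6.0]] [68. 25.] 0.04 288 [[401.0, -92.0], [451.0, -121.0], [514.0, -10.0], [464.0, 18.0]] [127.  57.] 0.024 180 [[435.0, -21.0], [475.0, -22.0], [478.0, 59.0], [437.0, 60.0]] [81. 40.] 
2574 zmax 0.457 0.143 92 [[452.0, -13.0], [453.0, -19.0], [595.0, -8.0], [595.0, -2.0]] [143.   6.] 0.04 229 [[459.0, 18.0], [471.0, -105.0], [604.0, -92.0], [592.0, 31.0]] [134. 123.] 0.024 920 [[442.0, 59.0], [446.0, -15.0], [595.0, -6.0], [591.0, 68.0]] [149.  74.] 
shift [-0.0018  0.0018  0.0009] turn [ 0.37 -0.14  0.05] at [ 0.5215 -0.0238  0.0297] F [ -0.7 -13.9   6.7] t 10.2833
```

The force rose from about 5 N to 14 N and the yaw moved to 4.4°, which means rim contact. I back off.

Call:
move_arm:
  rows: "0 0.006 -0.004 0 0 0 0.09; 0 0.016 -0.011 0 0 0 0.09; 0 0.030 -0.020 0 0 0 0.09; 0 0.045 -0.032 0 0 0 0.09; 0 0.060 -0.050 0 0 0 0.09; 0 0.070 -0.080 0 0 0 0.09; 0 0.080 -0.110 0 0 0 0.09; 0 0.090 -0.140 0 0 0 0.09"

```text
clock: 10.95
position: [0.5331, -0.1752, 0.0915]
orientation: [0.952, 0.043, -0.015, -0.301]
wrist_force: [0.7, -0.5, 0.4]
opening: 0.0902
```

Call:
move_arm:
  rows: "0 0.02 -0.02 0 0 0 0.09; 0 0.05 -0.04 0 0 0 0.09; 0 0.08 -0.06 0 0 0 0.09; 0 0.11 -0.08 0 0 0 0.09; 0 0.14 -0.10 0 0 0 0.09; 0 0.15 -0.11 0 0 0 0.09; 0 0.15 -0.11 0 0 0 0.09; 0 0.15 -0.11 0 0 0 0.09"

```text
clock: 11.62
position: [0.5501, -0.3598, 0.0949]
orientation: [0.952, 0.042, -0.014, -0.301]
wrist_force: [1.2, 0.1, -0.6]
opening: 0.0896
```

```bash
python3 - <<'E'
from h import *
s=ctrl.observe();print(s['position'].round(3),s['wrist_force'].round(1),s['clock'])
o=np.array([.5425,.0885]);a=np.radians(3.9);X=np.array([np.cos(a),np.sin(a)]);Y=np.array([-X[1],X[0]])
for n in('scene','side'):
    im,d,P=cloud(n)
    cv2.imwrite(f'pics/f_{n}.png',cv2.resize(im[160:320,190:390] if n=='scene' else im[90:250,160:360],None,fx=4,fy=3.75))
    p=P[np.isfinite(P[...,2])&(im.max(-1)>90)]
    b=np.c_[(p[:,:2]-o)@X,(p[:,:2]-o)@Y,p[:,2]]*1000
    q=b[(b[:,2]>143)&(b[:,2]<156)&(abs(b[:,0]+25)<95)&(abs(b[:,1]+100)<40)]
    r=b[(b[:,2]>26)&(b[:,2]<34)&(abs(b[:,0]+25)<95)&(abs(b[:,1])<40)]
    for nm,k in(('boardtop',q),('base top/lip',r)):
        for c in(-80,-25,30):
            m=k[abs(k[:,0]-c)<18]
            if len(m)>4: print(n,nm,c,'y pct 3,97',np.percentile(m[:,1],[3,97]).round(1),'z',np.median(m[:,2]).round(1),len(m))
    r=b[(b[:,2]>10)&(b[:,2]<22)&(abs(b[:,1])<12)&((b[:,0]>75)|(b[:,0]<-115))]
    print('rim y left/right',[np.percentile(r[k,1],[5,50]).round(1) for k in(r[:,0]>75,r[:,0]<-115) if k.sum()>4])
E
```

```text
[ 0.55  -0.36   0.095] [ 1.2  0.1 -0.6] 11.6167
scene boardtop -80 y pct 3,97 [-104.   -96.6] z 151.4 31
scene boardtop -25 y pct 3,97 [-103.1  -95.2] z 151.2 37
scene boardtop 30 y pct 3,97 [-102.1  -94.2] z 150.8 45
scene base top/lip -80 y pct 3,97 [-38.1  12.7] z 31.9 169
scene base top/lip -25 y pct 3,97 [-37.8  13.3] z 31.8 177
scene base top/lip 30 y pct 3,97 [-37.9  13.6] z 31.4 197
rim y left/right [array([-1.9,  1. ]), array([-10.1,   1.9])]
rim y left/right [array([-9.9, -0.5]), array([-10.9,  -0.2])]
```

View pics/f_side.png

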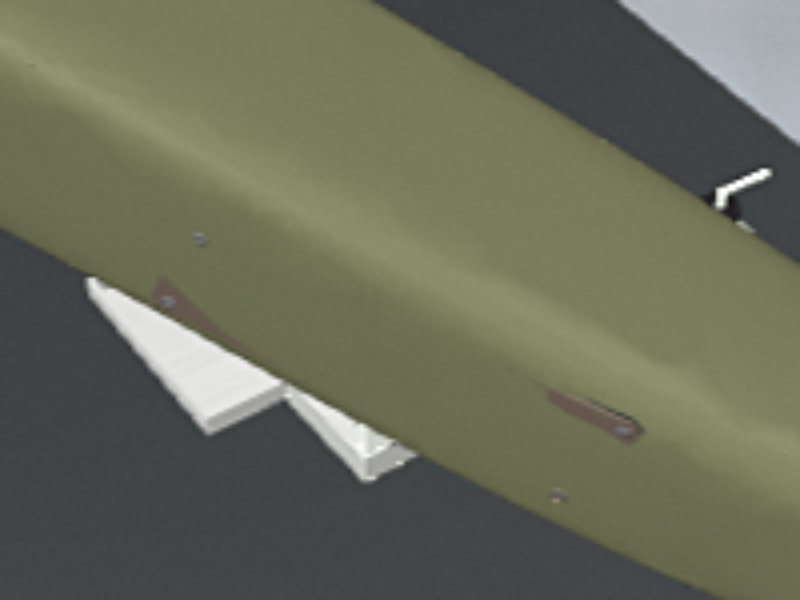

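View pics/f_scene.png

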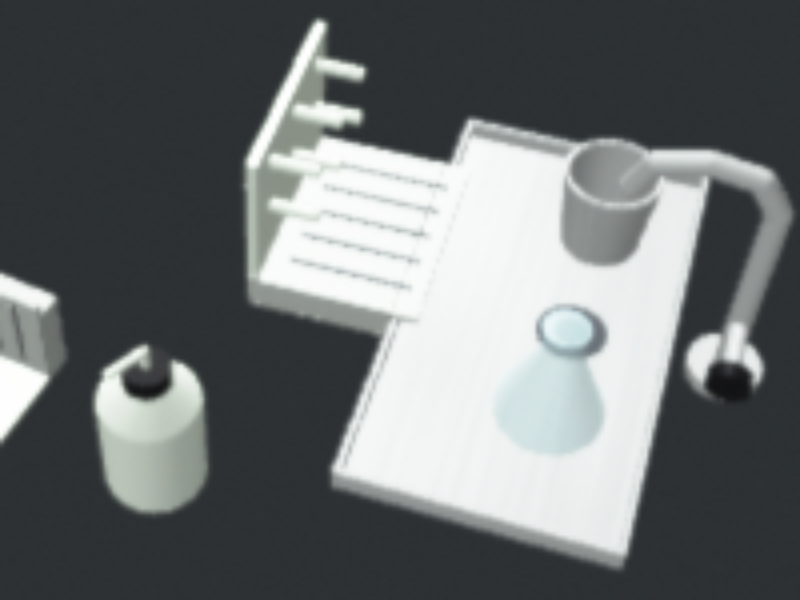

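The side view is mostly blocked by the arm, with the rack front at the rim near (285,390). The scene view shows the rack upright, its base against the rim at (390,325), and the lip over the basin. The board's back is 102–104 mm behind the rim's outer face, and the lip is about 13–16 mm past it all along. The robot is clear.

```bash
python3 -c "
from workcell import job_done; print(job_done())"
```

```text
the job is handed in; nothing more can be done
None
```

I tipped the middle-sized rack upright with the two fingers. I then pushed it about 100 mm, low on its back with a tilted tool, until it met the basin's near rim. I backed the arm off and handed the job in just after 11.6 s on the robot's clock; `job_done()` reports no verdict.

- **Rim contact:** the push force rose from about 5 N to 14 N, and the rack turned to within about half a degree of the rim.
- **Final position:** from the scene camera, the board top is at 151 mm, and its back is 102–104 mm behind the rim's outer face. The lip's edge is about 13–16 mm past the rim along its whole length, where at least 6 mm was needed.
- **Bystanders:** the wash bottle, beaker and flask look where they were. I judged this from the pictures and did not measure it.
- **Checks that fell short:** the last side-camera view was mostly blocked by the arm, so the final position rests on the scene camera alone. That camera read 2–3 mm different from the side camera earlier, which is well inside the margin.

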